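Pack the sample carrier

TASK

Pack the purple carrier for the walk to the microscope: stand each of the four closed containers (the lidded wide jar, the capped slim vial, the capped square bottle and the shut slide box) upright, flat on the floor of the white nest made for its shape and size. Leave the jar without a lid and the bottle without a cap standing where they are. Keep the containers upright all the way and set them down gently, without dropping them.

Things in the scene. Friction and masses are not known exactly. Their poses are not given: they have to be found in the camera images.
- jar: Closed wide jar, round, off-white: body 50 mm across, ribbed screw lid 53 mm across from 40 mm up to its top at 54 mm; 70 to 140 g. It goes in the wide round nest. Origin: centre of its underside; z is up.
- vial: Closed slim vial, round, off-white: body 26 mm across, ribbed cap 27 mm across from 50 mm up to its top at 66 mm; 25 to 49 g. It goes in the small round nest. Origin: centre of its underside; z is up.
- bottle: Closed square bottle, off-white: body 40 x 40 mm and 60 mm tall, with a round ribbed cap 28 mm across on it, top at 80 mm; 70 to 140 g. It goes in the square nest. Origin: centre of its underside; z is up. x and y are square to its flat sides.
- slidebox: Shut microscope-slide box, off-white oblong block 32 mm (its x) by 82 mm (its y), 48 mm tall, a grey seam line around it and a 4 mm high tab (6 x 14 mm) in the middle of its top; 56 to 112 g. It goes in the oblong nest. Origin: centre of its underside; z is up.
- open_jar: Look-alike that stays: the same round jar without its lid, 50 mm across, 40 mm tall, open and hollow with a dark inside. Origin: centre of its underside; z is up.
- open_bottle: Look-alike that stays: the same square bottle without its cap, 40 x 40 x 60 mm with a bare open neck 22 mm across up to 74 mm. Origin: centre of its underside; z is up.
- jar_nest: Wide round white nest (low cup), 70 mm bore, 80 mm outside. Fixed in one of the four places (drawn at random, 100 to 120 mm apart) of the low purple carrier tray (210 x 246 mm, walls 20 mm high). Origin: centre of its underside, 6 mm above the bench; inner floor 3 mm, rim top 15 mm above the origin. z up.
- vial_nest: Small round white nest (low cup), 44 mm bore, 54 mm outside. Fixed in one of the four places (drawn at random, 100 to 120 mm apart) of the low purple carrier tray (210 x 246 mm, walls 20 mm high). Origin: centre of its underside, 6 mm above the bench; inner floor 3 mm, rim top 15 mm above the origin. z up.
- bottle_nest: Square white nest (low frame with a floor), 58 x 58 mm inside, 68 mm outside. Fixed in one of the four places (drawn at random, 100 to 120 mm apart) of the low purple carrier tray (210 x 246 mm, walls 20 mm high). Origin: centre of its underside, 6 mm above the bench; inner floor 3 mm, rim top 15 mm above the origin. z up. x and y are square to its sides.
- slidebox_nest: Oblong white nest (low frame with a floor), 48 mm (its x) by 98 mm (its y) inside, 58 x 108 mm outside. Fixed in one of the four places (drawn at random, 100 to 120 mm apart) of the low purple carrier tray (210 x 246 mm, walls 20 mm high). Origin: centre of its underside, 6 mm above the bench; inner floor 3 mm, rim top 15 mm above the origin. z up.
Not all that is in view belongs to the job. Leave any green or red look-alike of the slidebox alone. What is shaped like the jar but brown is not meant.

How it is judged:
By the outcome, as a careful person would: the job done as asked, in the order asked, and still so for the second after the job is handed in, with the robot touching nothing.
It also fails if it takes over 104 s, if anything falls off the work surface, if the arm or the gripper's body presses on something with over 40 N, if the wrist force passes 120 N, or if a joint passes its speed limit or range.

ROBOT

A 6-joint arm with a two-finger parallel gripper is mounted at the origin on the work surface. World frame = base frame: x ahead of the robot, y to its left, z up, the work surface at z = 0. Lengths are in m, angles in rad, forces in N, time in s.
With the tool pointing down it reaches from about 0.35 to 0.725 m from the base axis. Payload 6 kg.
Tool frame: the origin (TCP) lies at the very end of the fingers, on their centre line; the grasp point (between the pads) lies 19 mm behind it; z points along the fingers, y is the line along which they close (so a half turn about z gives the same grasp; the last joint's range is limited). The gripper opens to 85 mm and grips with 20 to 120 N. Pads are 22 mm wide; open, the fingers measure 114 mm over their backs; the gripper's body (76 mm by 85 mm) begins 54 mm behind the grasp point. The pads swing forward as they close: fully open they stand 13 mm farther back than shut.
Start: joints at [1.65, 0.04, 0.085, 0, -1.615, -0.334], TCP at [0.151, 0.581, 0.231] pointing down, gripper open.
Joint ranges: [-2.56, 2.56], [-1.29, 2.01], [-1.08, 1.49], [-3.29, 1.98], [-2.81, -0.18], [-2.99, 2.99]. Speed limits (rad/s): [2.57, 2.57, 3.01, 3.14, 3.14, 3.14].

INTERFACE

Orientations are given as a unit quaternion [x, y, z, w].
In Python, from bench import * gives the robot as it stands.
- The arm moves only by the tool play_rows, never from a script. Its argument "moves" is a list of rows, each an object of numbers: "tx", "ty", "tz": the shift along the tool's x, y, z in mm; "twist": the turn about the tool's z in degrees. A call has exactly 5 rows; each row shifts and turns the commanded pose from where the row before left it, along the tool's axes as they then stand; what a row does not reach is not made up. A row lasts 1/8 s, in which the tool goes at most 62.5 mm and 10.7 degrees, less where a joint would pass 70% of its speed; a pose out of reach is approached as far as the arm can. A call is refused whole if a number of a shift passes 62.5 or a number of a turn 10.7, either way. A call with a gripper value outside its range is refused whole. "hand" is the opening, from 0 (shut) to 1 (fully open), set as the call begins (left out, the last holds). The fingers move at their own pace and stop on an object; "newtons" is the grip in N (left out, the last holds). Time passes only in rows, so rows that do not move let the fingers close, or fill a call up. It gives the time, the measured TCP pose, the force, the opening and the grip force at its end, in the units of the state.
- get_obs(): the state, without advancing time (a new reading comes with each control period).
- snapshot(name): name is "scene" or "top" or "wrist"; returns the picture (480x640x3 uint8, red, green, blue); there is no depth.
- calibration(name): a dict with "fx", "fy", "cx", "cy" (pixels), "xyz" and "attitude" of the camera in the world; the wrist camera has in their place "tool_from_camera" (4x4, takes a point from camera to tool coordinates, whose origin is the TCP and whose axes are the flange's). Camera axes: x right, y down, z forward; pixel columns grow to the right and rows downward; lengths in m; the calibration is good to about 2 mm. A picture is of the moment at which its call begins: read the wrist's pose just before it. calibration takes no time and is no camera call.
- sign_off(): hands the job in; it is judged then, once.
The state is a dict: "t": time; "q": joint angles; "dq": joint speeds; "effort": joint torques, N m; "tool_pos": TCP position; "tcp_rot": TCP orientation; "ft_force": force on the tool from outside, world axes, zero at the start; "wrist_torque": the same for the moment, N m; "finger_gap": opening from 0.0 (shut) to 1.0 (fully open); "finger_force": force on a finger pad.
Only numpy, scipy, OpenCV 4.12 (cv2) and the standard library are available. Lean on these libraries where they do the work, as an engineer would, in place of code of your own. Each camera call takes 0.05 s, during which the arm holds its last target. There are 200 camera calls.

## Working session

There is one attempt and no reset: what is moved stays moved. The work goes in short steps, Python scripts to look and compute and a tool call to move; the robot and the scene stay as the last step left them, time stands still between calls to the robot, and variables do not carry over. Pictures are saved under pics/ and viewed, at most 14 in all, crops included, and the job is handed in when it is done.

Besides the shell and the picture viewer there is one more tool, called after "Request:" by a JSON object that holds its "method" and its "body", one argument or row to a line. play_rows: Moves the arm, as the interface text tells. Its arguments: {"type":"object","properties":{"moves":{"type":"array"},"hand":{"type":"number"},"newtons":{"type":"number"}},"required":["moves"]}

```bash
mkdir -p pics; ls; python3 - <<'E'
from bench import *
import cv2
for n in ["top","scene"]:
    im=snapshot(n); cv2.imwrite(f"pics/{n}0.png",im[:,:,::-1]); print(n,calibration(n))
print(calibration("wrist")); print(get_obs())
E
```

```text
pics
top {'fx': 549.9177644704638, 'fy': 549.9177644704638, 'cx': 326.36263158151024, 'cy': 238.52388836826134, 'xyz': array([ 0.26266621, -0.05986551,  1.39473279]), 'attitude': array([ 0.70562314, -0.70552857,  0.0439066 , -0.04896557])}
scene {'fx': 433.6850827281146, 'fy': 433.6850827281146, 'cx': 317.0191513107985, 'cy': 247.79824977043774, 'xyz': array([ 1.09191931, -0.43409421,  0.66052008]), 'attitude': array([ 0.78166278,  0.45656696, -0.20786245, -0.37059833])}
{'fx': 428.42252840862784, 'fy': 428.42252840862784, 'cx': 317.968075050945, 'cy': 243.73455247428402, 'tool_from_camera': array([[-9.09619099e-05, -9.60871629e-01, -2.76994051e-01,
         7.15495395e-02],
       [ 9.99999983e-01, -4.33829558e-05, -1.77897167e-04,
        -4.14022638e-04],
       [ 1.58919520e-04, -2.76994063e-01,  9.60871617e-01,
        -1.42334242e-01],
       [ 0.00000000e+00,  0.00000000e+00,  0.00000000e+00,
         1.00000000e+00]])}
{'t': 0.1, 'q': array([ 1.64972245e+00,  4.07520936e-02,  8.39139357e-02, -4.35232636e-04,
       -1.61550530e+00, -3.33686911e-01]), 'dq': array([-0.00013615, -0.00104835,  0.00299571,  0.00274205,  0.00039727,
       -0.0010724 ]), 'effort': array([-4.53826666e-03, -3.69350874e+01,  3.48283410e+01,  6.95182934e+00,
       -4.59983916e-03, -4.11485928e-06]), 'tool_pos': array([0.15106121, 0.58036286, 0.23037504]), 'tcp_rot': array([ 9.91898975e-01, -1.27026678e-01, -5.43336747e-05,  8.01698416e-04]), 'ft_force': array([ 0.15453048,  0.07662753, -0.00534371]), 'wrist_torque': array([ 0.0032208 , -0.02823647, -0.00727909]), 'finger_force': 0.0, 'finger_gap': 1.0018899820297846}
```

View pics/top0.png

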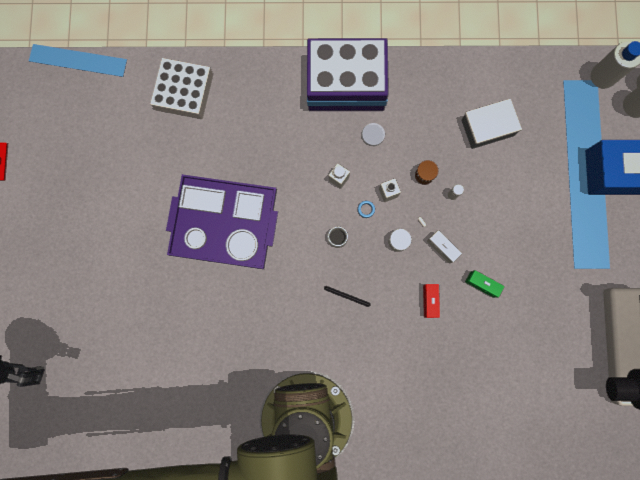

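View pics/scene0.png

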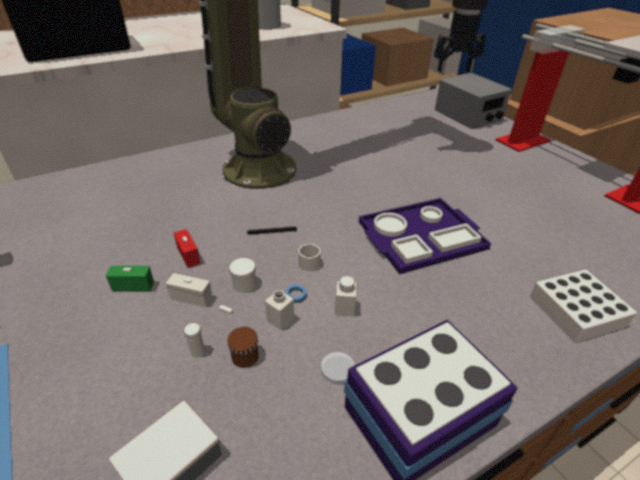

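```bash
cat > h.py <<'E'
import numpy as np, cv2
from scipy.spatial.transform import Rotation as Rn
from bench import *
def cam(name, obs=None):
    c=calibration(name)
    if name=="wrist":
        T=c["tool_from_camera"]; R=Rn.from_quat(obs["tcp_rot"]).as_matrix()
        return c, R@T[:3,:3], np.array(obs["tool_pos"])+R@T[:3,3]
    return c, Rn.from_quat(c["attitude"]).as_matrix(), np.array(c["xyz"])
def ray(px,z,C):
    c,R,o=C; px=np.atleast_2d(np.array(px,float))
    d=np.c_[(px[:,0]-c["cx"])/c["fx"],(px[:,1]-c["cy"])/c["fy"],np.ones(len(px))]@R.T
    return (o+d*((z-o[2])/d[:,2])[:,None])[:,:2]
def proj(p,C):
    c,R,o=C; q=(np.array(p)-o)@R
    return q[0]/q[2]*c["fx"]+c["cx"], q[1]/q[2]*c["fy"]+c["cy"]
E
python3 - <<'E'
from h import *
im=cv2.imread("pics/top0.png"); C=cam("top")
a=cv2.resize(im[130:310,150:510],None,fx=2.2,fy=2.2,interpolation=cv2.INTER_CUBIC)
b=cv2.resize(cv2.imread("pics/scene0.png")[220:370,100:500],None,fx=2,fy=2,interpolation=cv2.INTER_CUBIC)
b=cv2.copyMakeBorder(b,0,0,0,0,cv2.BORDER_CONSTANT)
cv2.imwrite("pics/ctop.png",a); cv2.imwrite("pics/cscene.png",b)
hsv=cv2.cvtColor(im,cv2.COLOR_BGR2HSV)
m=((hsv[...,2]>165)&(hsv[...,1]<40)).astype(np.uint8)
n,l,s,ce=cv2.connectedComponentsWithStats(m[130:310],connectivity=4)
for i in range(1,n):
    if s[i,4]<40: continue
    ys,xs=np.where(l==i); pts=np.c_[xs,ys+130]
    w=ray(pts,0.021,C); r=cv2.minAreaRect((w*1000).astype(np.float32))
    print(s[i,4],pts.mean(0).round(1),"w",w.mean(0).round(3),"rect",np.round(r[0]),np.round(r[1]),round(r[2],1))
E
```

```text
271 [373.3 135.9] w [ 0.712 -0.171] rect [ 709. -172.] [54. 37.] 89.9
327 [489.3 134. ] w [ 0.716 -0.47 ] rect [ 711. -485.] [118.  32.] 89.9
314 [631.6 162.4] w [ 0.64 -0.83] rect [ 640. -830.] [38. 52.] 86.0
191 [339.5 172.6] w [ 0.614 -0.084] rect [613. -82.] [39. 39.] 55.5
170 [390.5 187.6] w [ 0.575 -0.213] rect [ 575. -213.] [39. 39.] 20.7
865 [202.2 198.9] w [0.546 0.267] rect [548. 268.] [107.  57.] 81.9
84 [458.3 189.1] w [ 0.571 -0.386] rect [ 570. -386.] [23. 24.] 88.3
650 [248.3 205.5] w [0.529 0.149] rect [530. 150.] [67. 67.] 81.6
298 [195. 238.] w [0.446 0.282] rect [447. 283.] [49. 48.] 1.7
349 [400.5 238.9] w [ 0.443 -0.237] rect [ 443. -237.] [53. 51.] 90.0
705 [241.7 244.8] w [0.428 0.163] rect [429. 165.] [76. 74.] 90.0
390 [445.6 245.6] w [ 0.426 -0.349] rect [ 427. -349.] [81. 29.] 44.0
```

View pics/ctop.png

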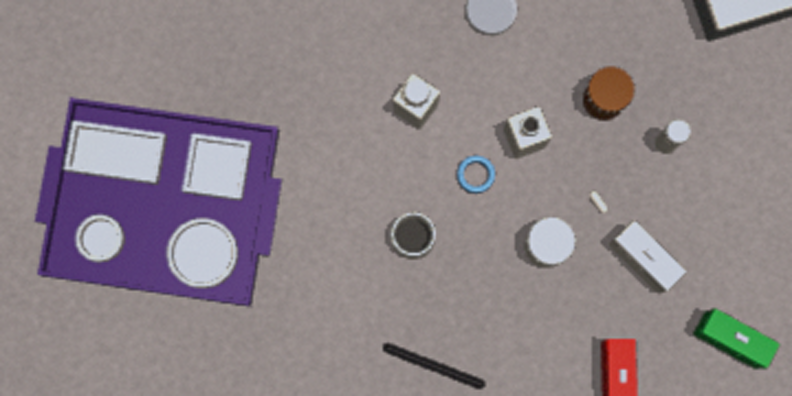

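View pics/cscene.png

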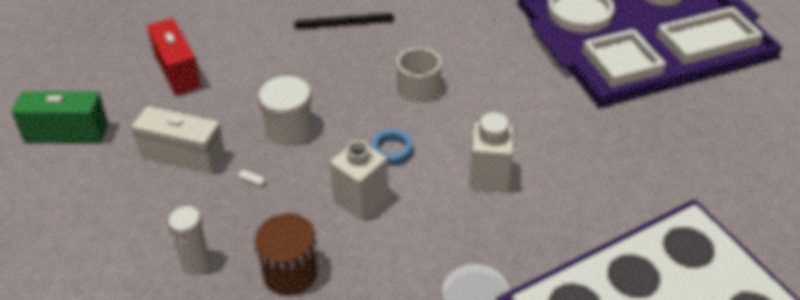

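The pictures show the closed bottle at top-pixel (339,173), the open bottle at (390,188), the vial at (458,189), the lidded jar at (400,239) and the white slide box at (446,246). The nests are the oblong one at (202,199), the square one at (248,205), the small round one at (195,238) and the wide round one at (242,245).

Request:
{"method": "play_rows", "body": {
  "moves": [
    {"twist":-7.3},
    {"twist":-7.3},
    {"tx":37,"ty":47},
    {"tx":37,"ty":47},
    {"tx":37,"ty":47}
  ],
  "hand": 1,
  "newtons": 30
}}

```text
validation failed for argument at $.mo...
```

Request:
{"method": "play_rows", "body": {
  "moves": [
    {"tx":38,"ty":48},
    {"tx":38,"ty":48},
    {"tx":38,"ty":48},
    {"tx":38,"ty":48},
    {"tx":36,"ty":47}
  ]
}}

```text
validation failed for argument at $.mo...
```

Request:
{"method": "play_rows", "body": {
  "moves": [
    {"tx":0,"ty":0,"tz":0,"twist":-7.3},
    {"tx":0,"ty":0,"tz":0,"twist":-7.3},
    {"tx":37,"ty":47,"tz":0,"twist":0},
    {"tx":37,"ty":47,"tz":0,"twist":0},
    {"tx":37,"ty":47,"tz":0,"twist":0}
  ],
  "hand": 1,
  "newtons": 30
}}

```text
t: 0.72
tool_pos: [0.2629, 0.438, 0.2308]
tcp_rot: [1.0, 0.0, -0.0, 0.0]
ft_force: [0.9, -0.2, 0.2]
finger_gap: 1.004
finger_force: 0.0
```

Request:
{"method": "play_rows", "body": {
  "moves": [
    {"tx":32,"ty":44,"tz":-16,"twist":0},
    {"tx":32,"ty":44,"tz":-16,"twist":0},
    {"tx":32,"ty":44,"tz":-16,"twist":0},
    {"tx":32,"ty":44,"tz":-16,"twist":0},
    {"tx":32,"ty":44,"tz":-16,"twist":0}
  ]
}}

```text
t: 1.35
tool_pos: [0.4228, 0.218, 0.3117]
tcp_rot: [1.0, 0.0, -0.0, -0.0]
ft_force: [0.0, 1.4, -0.3]
finger_gap: 1.001
finger_force: 0.0
```

```bash
python3 - <<'E'
from h import *
o=get_obs(); im=snapshot("wrist"); cv2.imwrite("pics/w1.png",im[:,:,::-1]); np.save("w1.npy",np.r_[o["tool_pos"],o["tcp_rot"]])
C=cam("wrist",o); print(o["tool_pos"],np.abs(o["dq"]).max())
for n,p in dict(jn=(.429,.165),vn=(.447,.283),bn=(.53,.15),sn=(.548,.268)).items(): print(n,np.round(proj(p+(.021,),C)))
# top-view measures at true heights
im=cv2.imread("pics/top0.png"); T=cam("top"); hsv=cv2.cvtColor(im,cv2.COLOR_BGR2HSV)
m=((hsv[...,2]>165)&(hsv[...,1]<40)).astype(np.uint8)
n,l,s,ce=cv2.connectedComponentsWithStats(m,connectivity=4)
for k,z,px in [("jar",.054,(400,239)),("vial",.066,(458,188)),("bottle",.06,(339,177)),("box",.048,(440,242))]:
    ys,xs=np.where(l==l[px[1],px[0]]); w=ray(np.c_[xs,ys],z,T); r=cv2.minAreaRect((w*1000).astype(np.float32))
    print(k,len(xs),w.mean(0).round(4),np.round(r[0]),np.round(r[1]),round(r[2],1))
E
```

```text
[0.42278688 0.21803207 0.31167014] 0.9577118387810557
jn [370. 187.]
vn [253. 169.]
bn [390.  81.]
sn [265.  61.]
jar 349 [ 0.4389 -0.2324] [ 439. -232.] [52. 50.] 90.0
vial 84 [ 0.5609 -0.3751] [ 560. -376.] [22. 23.] 88.3
bottle 282986 [ 0.4122 -0.0315] [469. -26.] [1660. 1191.] 89.8
box 390 [ 0.4232 -0.3437] [ 423. -343.] [79. 28.] 44.0
```

View pics/w1.png

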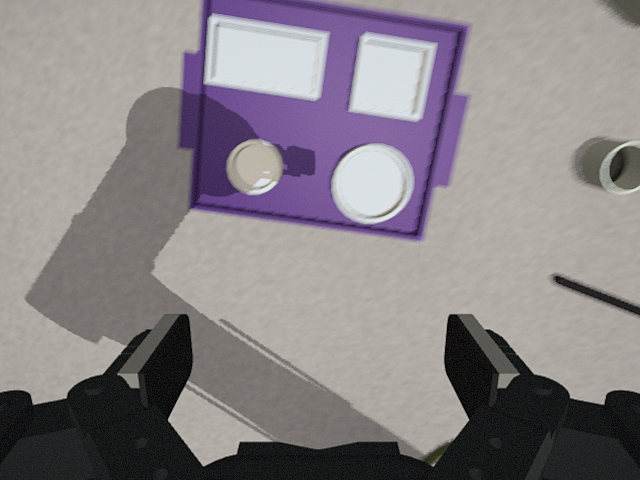

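Wrist view: the nests sit at jar (372,183), vial (255,167), bottle (392,77) and slide box (267,58), within about 3 mm of the top view's figures. Next is the jar.

Request:
{"method": "play_rows", "body": {
  "moves": [
    {"tx":2,"ty":56,"tz":7,"twist":0},
    {"tx":2,"ty":56,"tz":7,"twist":0},
    {"tx":2,"ty":56,"tz":7,"twist":0},
    {"tx":2,"ty":56,"tz":7,"twist":0},
    {"tx":2,"ty":56,"tz":7,"twist":0}
  ]
}}

```text
t: 2.02
tool_pos: [0.4318, -0.062, 0.276]
tcp_rot: [1.0, 0.0, 0.0, -0.0]
ft_force: [0.3, 0.4, 0.3]
finger_gap: 1.002
finger_force: 0.0
```

Request:
{"method": "play_rows", "body": {
  "moves": [
    {"tx":2,"ty":56,"tz":12,"twist":0},
    {"tx":2,"ty":56,"tz":12,"twist":0},
    {"tx":2,"ty":58,"tz":12,"twist":0},
    {"tx":0,"ty":0,"tz":0,"twist":0},
    {"tx":0,"ty":0,"tz":0,"twist":0}
  ]
}}

```text
t: 2.65
tool_pos: [0.438, -0.2304, 0.24]
tcp_rot: [1.0, -0.0, -0.0, -0.0]
ft_force: [1.0, 0.3, -0.5]
finger_gap: 1.0
finger_force: 0.0
```

```bash
python3 - <<'E'
from h import *
o=get_obs(); im=snapshot("wrist"); cv2.imwrite("pics/w2.png",im[:,:,::-1]); 
C=cam("wrist",o); print(o["tool_pos"],np.abs(o["dq"]).max())
for p in [(.439,-.232,.054),(.423,-.343,.048),(.56,-.375,.066)]: print(np.round(proj(p,C)))
E
```

```text
[ 0.43803584 -0.23042815  0.24004231] 0.032956738889879926
[320. 214.]
[458. 232.]
[532.  42.]
```

View pics/w2.png

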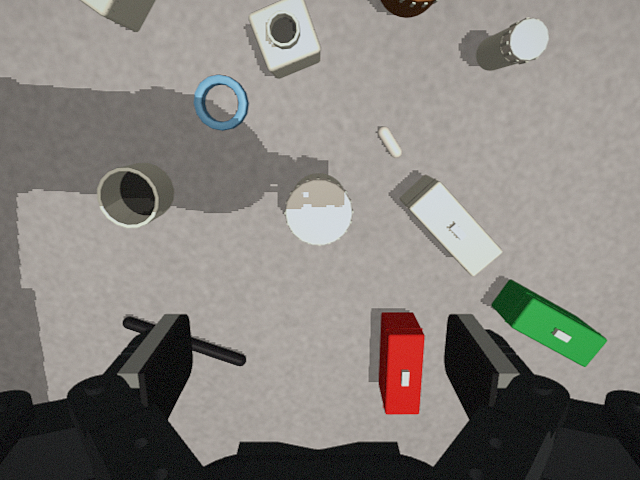

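Jar lid at (319,212), slide box at (456,231) and vial cap at (529,40), all within 2 px of the predictions. I'll go down on the jar.

Request:
{"method": "play_rows", "body": {
  "moves": [
    {"tx":1,"ty":1,"tz":50,"twist":0},
    {"tx":0,"ty":0,"tz":55,"twist":0},
    {"tx":0,"ty":0,"tz":50,"twist":0},
    {"tx":0,"ty":0,"tz":40,"twist":0},
    {"tx":0,"ty":0,"tz":20,"twist":0}
  ],
  "hand": 0.85
}}

```text
t: 3.32
tool_pos: [0.4387, -0.2296, 0.0234]
tcp_rot: [1.0, 0.001, -0.001, -0.0]
ft_force: [-0.3, 0.3, 0.9]
finger_gap: 0.848
finger_force: 0.0
```

Request:
{"method": "play_rows", "body": {
  "moves": [
    {"tx":0,"ty":0,"tz":0,"twist":0},
    {"tx":0,"ty":0,"tz":0,"twist":0},
    {"tx":0,"ty":0,"tz":0,"twist":0},
    {"tx":0,"ty":0,"tz":0,"twist":0},
    {"tx":0,"ty":0,"tz":0,"twist":0}
  ],
  "hand": 0.3,
  "newtons": 30
}}

```text
t: 3.95
tool_pos: [0.4394, -0.2315, 0.0257]
tcp_rot: [1.0, -0.0, 0.0, 0.0]
ft_force: [-0.4, 0.2, -0.3]
finger_gap: 0.61
finger_force: 31.5
```

Request:
{"method": "play_rows", "body": {
  "moves": [
    {"tx":0,"ty":0,"tz":-8,"twist":0},
    {"tx":0,"ty":0,"tz":-22,"twist":0},
    {"tx":0,"ty":0,"tz":-30,"twist":0},
    {"tx":0,"ty":0,"tz":-25,"twist":0},
    {"tx":0,"ty":-10,"tz":-15,"twist":0}
  ]
}}

```text
t: 4.58
tool_pos: [0.4396, -0.2216, 0.1272]
tcp_rot: [1.0, -0.001, 0.001, 0.0]
ft_force: [-0.4, 0.1, -1.0]
finger_gap: 0.61
finger_force: 31.6
```

Request:
{"method": "play_rows", "body": {
  "moves": [
    {"tx":0,"ty":-20,"tz":0,"twist":0},
    {"tx":0,"ty":-40,"tz":0,"twist":0},
    {"tx":0,"ty":-50,"tz":0,"twist":0},
    {"tx":-2,"ty":-50,"tz":0,"twist":0},
    {"tx":-2,"ty":-50,"tz":0,"twist":0}
  ]
}}

```text
t: 5.2
tool_pos: [0.4346, -0.0095, 0.1253]
tcp_rot: [1.0, 0.0, 0.0, -0.0]
ft_force: [1.6, -0.6, 0.1]
finger_gap: 0.604
finger_force: 31.7
```

Request:
{"method": "play_rows", "body": {
  "moves": [
    {"tx":-2,"ty":-50,"tz":0,"twist":0},
    {"tx":-2,"ty":-50,"tz":0,"twist":0},
    {"tx":-1,"ty":-40,"tz":0,"twist":0},
    {"tx":0,"ty":-25,"tz":0,"twist":0},
    {"tx":0,"ty":-10,"tz":0,"twist":0}
  ]
}}

```text
t: 5.82
tool_pos: [0.4295, 0.165, 0.125]
tcp_rot: [1.0, 0.001, -0.0, 0.0]
ft_force: [-0.2, -0.4, -1.2]
finger_gap: 0.611
finger_force: 31.7
```

Request:
{"method": "play_rows", "body": {
  "moves": [
    {"tx":0,"ty":0,"tz":0,"twist":0},
    {"tx":0,"ty":0,"tz":0,"twist":0},
    {"tx":0,"ty":0,"tz":10,"twist":0},
    {"tx":0,"ty":0,"tz":20,"twist":0},
    {"tx":0,"ty":0,"tz":10,"twist":0}
  ]
}}

```text
t: 6.45
tool_pos: [0.4296, 0.1627, 0.0836]
tcp_rot: [1.0, -0.0, -0.001, 0.001]
ft_force: [0.1, 0.8, -1.5]
finger_gap: 0.608
finger_force: 31.7
```

```bash
python3 - <<'E'
from h import *
o=get_obs(); im=snapshot("wrist"); cv2.imwrite("pics/w3.png",im[:,:,::-1]); print(o["tool_pos"],o["ft_force"],o["finger_gap"])
E
```

```text
[0.42963585 0.16272325 0.08357765] [ 0.10664498  0.76797746 -1.45581786] 0.6076088288612073
```

View pics/w3.png

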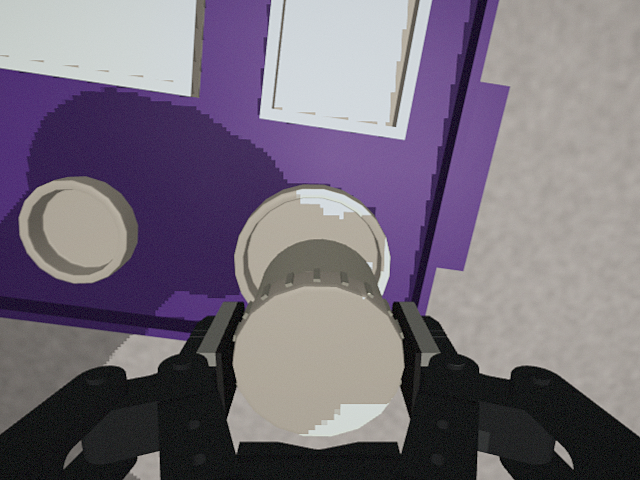

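```bash
python3 - <<'E'
from h import *
o=get_obs(); C=cam("wrist",o); print(o["tool_pos"],ray([(312,184),(234,258),(390,258),(78,176),(19,228),(138,232),(78,282)],.021,C).round(4))
E
```

```text
[0.42930507 0.16261968 0.08269547] [[0.4716 0.1655]
 [0.4346 0.2047]
 [0.4345 0.1266]
 [0.4755 0.2762]
 [0.4502 0.309 ]
 [0.4481 0.251 ]
 [0.4219 0.2846]]
```

Request:
{"method": "play_rows", "body": {
  "moves": [
    {"tx":2,"ty":-3,"tz":5,"twist":0},
    {"tx":0,"ty":0,"tz":15,"twist":0},
    {"tx":0,"ty":0,"tz":14,"twist":0},
    {"tx":0,"ty":0,"tz":10,"twist":0},
    {"tx":0,"ty":0,"tz":4,"twist":0}
  ]
}}

```text
t: 7.12
tool_pos: [0.4319, 0.1663, 0.0363]
tcp_rot: [1.0, 0.0, -0.0, 0.0]
ft_force: [0.5, -1.1, 0.1]
finger_gap: 0.611
finger_force: 31.7
```

Request:
{"method": "play_rows", "body": {
  "moves": [
    {"tx":0,"ty":0,"tz":1,"twist":0},
    {"tx":0,"ty":0,"tz":1,"twist":0},
    {"tx":0,"ty":0,"tz":0,"twist":0},
    {"tx":0,"ty":0,"tz":0,"twist":0},
    {"tx":0,"ty":0,"tz":0,"twist":0}
  ]
}}

```text
t: 7.75
tool_pos: [0.4323, 0.1667, 0.0355]
tcp_rot: [1.0, 0.0, 0.0, -0.0]
ft_force: [0.5, 0.7, -1.1]
finger_gap: 0.61
finger_force: 31.7
```

Request:
{"method": "play_rows", "body": {
  "moves": [
    {"tx":0,"ty":0,"tz":1,"twist":0},
    {"tx":0,"ty":0,"tz":0,"twist":0},
    {"tx":0,"ty":0,"tz":1,"twist":0},
    {"tx":0,"ty":0,"tz":0,"twist":0},
    {"tx":0,"ty":0,"tz":0,"twist":0}
  ]
}}

```text
t: 8.38
tool_pos: [0.4325, 0.1667, 0.0344]
tcp_rot: [1.0, 0.0, 0.0, 0.0]
ft_force: [-3.3, -0.9, 6.1]
finger_gap: 0.607
finger_force: 32.2
```

Request:
{"method": "play_rows", "body": {
  "moves": [
    {"tx":0,"ty":0,"tz":-1,"twist":0},
    {"tx":0,"ty":0,"tz":0,"twist":0},
    {"tx":0,"ty":0,"tz":0,"twist":0},
    {"tx":0,"ty":0,"tz":0,"twist":0},
    {"tx":0,"ty":0,"tz":0,"twist":0}
  ],
  "hand": 0.9
}}

```text
t: 9.0
tool_pos: [0.4322, 0.1666, 0.0342]
tcp_rot: [1.0, 0.0, -0.0, 0.0]
ft_force: [-0.3, 0.6, -0.4]
finger_gap: 0.905
finger_force: 0.0
```

Request:
{"method": "play_rows", "body": {
  "moves": [
    {"tx":0,"ty":0,"tz":-10,"twist":0},
    {"tx":0,"ty":0,"tz":-30,"twist":0},
    {"tx":0,"ty":0,"tz":-50,"twist":0},
    {"tx":0,"ty":0,"tz":-50,"twist":0},
    {"tx":0,"ty":20,"tz":-30,"twist":0}
  ]
}}

```text
t: 9.62
tool_pos: [0.4327, 0.1471, 0.2079]
tcp_rot: [1.0, 0.001, 0.002, -0.001]
ft_force: [0.1, 0.1, 0.4]
finger_gap: 0.898
finger_force: 0.0
```

```bash
python3 - <<'E'
from h import *
o=get_obs(); im=snapshot("wrist"); cv2.imwrite("pics/w4.png",im[:,:,::-1]); print(o["tool_pos"],o["ft_force"],o["finger_gap"])
C=cam("wrist",o); print(proj((.4315,.1655,.063),C))
E
```

```text
[0.43272573 0.14706182 0.20792399] [0.05366455 0.09508497 0.38089725] 0.8979621128575646
(np.float64(291.8749559471411), np.float64(230.50037727339512))
```

View pics/w4.png

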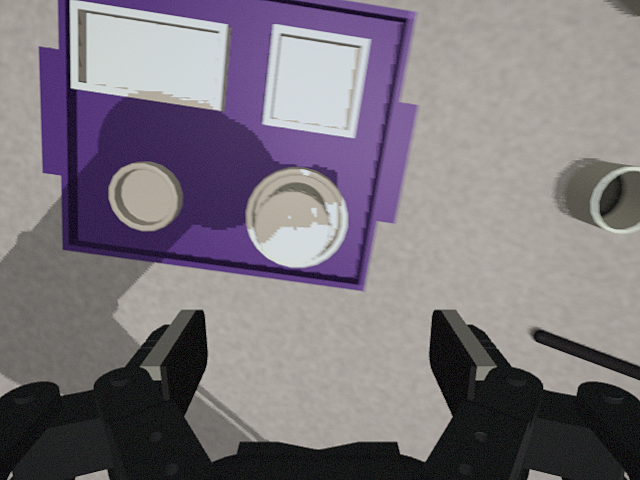

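Wrist view: the jar stands in the wide nest at (295,218). I'll read the other nests' rims from this view.

```bash
python3 - <<'E'
from h import *
o=get_obs(); im=cv2.imread("pics/w4.png"); C=cam("wrist",o)
hsv=cv2.cvtColor(im,cv2.COLOR_BGR2HSV)
m=(hsv[...,1]<70).astype(np.uint8); n,l,s,ce=cv2.connectedComponentsWithStats(m,connectivity=4)
for k,px in [("bottle",(315,80)),("box",(150,50)),("vial",(146,196)),("jar",(300,240))]:
    ys,xs=np.where(l==l[px[1],px[0]]); w=ray(np.c_[xs,ys],.021,C)
    r=cv2.minAreaRect((w*1000).astype(np.float32)); print(k,len(xs),np.round(r[0],1),np.round(r[1],1),round(r[2],1))
E
```

```text
bottle 10035 [533.5 148.2] [72.2 70.2] 81.7
box 14183 [551. 268.] [114.5  60. ] 81.7
vial 4154 [449.3 281.7] [55.  58.8] 13.9
jar 8249 [431.7 163.1] [81.3 82.3] 0.1
```

Request:
{"method": "play_rows", "body": {
  "moves": [
    {"tx":10,"ty":50,"tz":0,"twist":0},
    {"tx":14,"ty":58,"tz":-6,"twist":0},
    {"tx":14,"ty":58,"tz":-6,"twist":0},
    {"tx":14,"ty":58,"tz":-6,"twist":0},
    {"tx":14,"ty":58,"tz":-6,"twist":0}
  ],
  "hand": 0.6
}}

```text
t: 10.3
tool_pos: [0.4984, -0.1374, 0.2293]
tcp_rot: [1.0, 0.0, 0.001, 0.0]
ft_force: [1.1, 1.2, -0.6]
finger_gap: 0.599
finger_force: 0.0
```

Request:
{"method": "play_rows", "body": {
  "moves": [
    {"tx":14,"ty":58,"tz":0,"twist":0},
    {"tx":14,"ty":58,"tz":0,"twist":0},
    {"tx":14,"ty":58,"tz":0,"twist":0},
    {"tx":14,"ty":58,"tz":0,"twist":0},
    {"tx":6,"ty":9,"tz":0,"twist":0}
  ]
}}

```text
t: 10.92
tool_pos: [0.5596, -0.3797, 0.2265]
tcp_rot: [1.0, -0.002, -0.001, -0.0]
ft_force: [0.6, 0.4, 0.2]
finger_gap: 0.596
finger_force: 0.0
```

Request:
{"method": "play_rows", "body": {
  "moves": [
    {"tx":0,"ty":0,"tz":0,"twist":0},
    {"tx":0,"ty":0,"tz":0,"twist":0},
    {"tx":0,"ty":0,"tz":0,"twist":0},
    {"tx":0,"ty":0,"tz":0,"twist":0},
    {"tx":0,"ty":0,"tz":0,"twist":0}
  ]
}}

```text
t: 11.55
tool_pos: [0.5603, -0.3759, 0.2287]
tcp_rot: [1.0, 0.0, 0.0, 0.0]
ft_force: [0.6, 0.2, -0.0]
finger_gap: 0.602
finger_force: 0.0
```

```bash
python3 - <<'E'
from h import *
o=get_obs(); im=snapshot("wrist")[:,:,::-1]; cv2.imwrite("pics/w5.png",im); print(o["tool_pos"],o["tcp_rot"].round(4))
C=cam("wrist",o); print(proj((.561,-.3755,.066),C))
E
```

```text
[ 0.5602714  -0.37593834  0.22874148] [1.e+00 3.e-04 2.e-04 1.e-04]
(np.float64(317.4951628933373), np.float64(221.40122154821682))
```

View pics/w5.png

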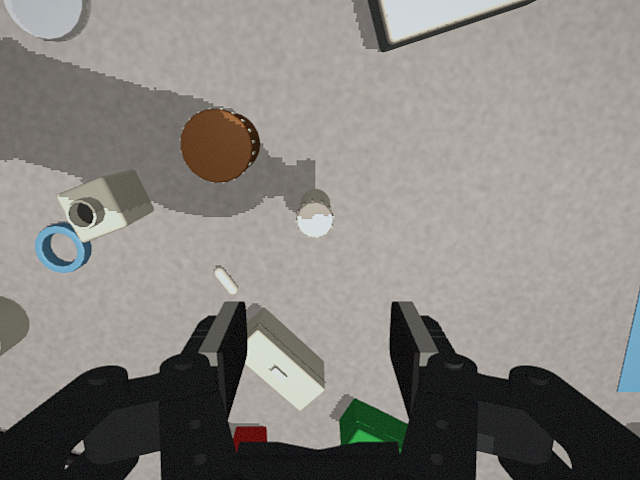

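The vial cap is at (315,220), close to the prediction, and there is free room around it.

Request:
{"method": "play_rows", "body": {
  "moves": [
    {"tx":1,"ty":-1,"tz":50,"twist":0},
    {"tx":0,"ty":0,"tz":55,"twist":0},
    {"tx":0,"ty":0,"tz":50,"twist":0},
    {"tx":0,"ty":0,"tz":35,"twist":0},
    {"tx":0,"ty":0,"tz":14,"twist":0}
  ]
}}

```text
t: 12.22
tool_pos: [0.5599, -0.3749, 0.0216]
tcp_rot: [1.0, -0.0, -0.002, -0.001]
ft_force: [-0.8, 0.1, 0.9]
finger_gap: 0.6
finger_force: 0.0
```

Request:
{"method": "play_rows", "body": {
  "moves": [
    {"tx":0,"ty":0,"tz":0,"twist":0},
    {"tx":0,"ty":0,"tz":0,"twist":0},
    {"tx":0,"ty":0,"tz":0,"twist":0},
    {"tx":0,"ty":0,"tz":0,"twist":0},
    {"tx":0,"ty":0,"tz":0,"twist":0}
  ],
  "hand": 0.1,
  "newtons": 25
}}

```text
t: 12.85
tool_pos: [0.5618, -0.3756, 0.0256]
tcp_rot: [1.0, 0.0, 0.001, 0.0]
ft_force: [-0.7, 0.7, 3.3]
finger_gap: 0.304
finger_force: 24.7
```

Request:
{"method": "play_rows", "body": {
  "moves": [
    {"tx":0,"ty":0,"tz":-8,"twist":0},
    {"tx":0,"ty":0,"tz":-22,"twist":0},
    {"tx":0,"ty":0,"tz":-30,"twist":0},
    {"tx":0,"ty":0,"tz":-30,"twist":0},
    {"tx":0,"ty":0,"tz":-20,"twist":0}
  ]
}}

```text
t: 13.48
tool_pos: [0.5614, -0.3756, 0.1363]
tcp_rot: [1.0, -0.0, 0.001, 0.0]
ft_force: [-0.4, -0.2, -0.4]
finger_gap: 0.308
finger_force: 24.6
```

Request:
{"method": "play_rows", "body": {
  "moves": [
    {"tx":-3,"ty":-20,"tz":0,"twist":0},
    {"tx":-7,"ty":-40,"tz":0,"twist":0},
    {"tx":-9,"ty":-50,"tz":0,"twist":0},
    {"tx":-9,"ty":-55,"tz":0,"twist":0},
    {"tx":-9,"ty":-55,"tz":0,"twist":0}
  ]
}}

```text
t: 14.1
tool_pos: [0.5235, -0.1538, 0.1341]
tcp_rot: [1.0, -0.0, -0.0, -0.0]
ft_force: [1.2, 0.8, -1.4]
finger_gap: 0.31
finger_force: 24.6
```

Request:
{"method": "play_rows", "body": {
  "moves": [
    {"tx":-9,"ty":-55,"tz":0,"twist":0},
    {"tx":-9,"ty":-55,"tz":0,"twist":0},
    {"tx":-10,"ty":-55,"tz":0,"twist":0},
    {"tx":-10,"ty":-55,"tz":0,"twist":0},
    {"tx":-10,"ty":-55,"tz":0,"twist":0}
  ]
}}

```text
t: 14.72
tool_pos: [0.4754, 0.1213, 0.1344]
tcp_rot: [1.0, 0.0, 0.0, -0.0]
ft_force: [1.2, 0.2, 0.2]
finger_gap: 0.309
finger_force: 24.6
```

Request:
{"method": "play_rows", "body": {
  "moves": [
    {"tx":-9,"ty":-55,"tz":0,"twist":0},
    {"tx":-9,"ty":-50,"tz":0,"twist":0},
    {"tx":-6,"ty":-35,"tz":0,"twist":0},
    {"tx":-3,"ty":-17,"tz":0,"twist":0},
    {"tx":0,"ty":-5,"tz":0,"twist":0}
  ]
}}

```text
t: 15.35
tool_pos: [0.449, 0.2819, 0.134]
tcp_rot: [1.0, 0.0, -0.0, 0.0]
ft_force: [-0.1, -0.8, 0.9]
finger_gap: 0.308
finger_force: 24.6
```

Request:
{"method": "play_rows", "body": {
  "moves": [
    {"tx":0,"ty":0,"tz":0,"twist":0},
    {"tx":0,"ty":0,"tz":10,"twist":0},
    {"tx":0,"ty":0,"tz":20,"twist":0},
    {"tx":0,"ty":0,"tz":15,"twist":0},
    {"tx":0,"ty":0,"tz":5,"twist":0}
  ]
}}

```text
t: 15.98
tool_pos: [0.4489, 0.2807, 0.0829]
tcp_rot: [1.0, -0.0, -0.001, 0.001]
ft_force: [-0.0, 0.2, 0.1]
finger_gap: 0.308
finger_force: 24.6
```

Request:
{"method": "play_rows", "body": {
  "moves": [
    {"tx":0,"ty":0,"tz":0,"twist":0},
    {"tx":0,"ty":0,"tz":0,"twist":0},
    {"tx":0,"ty":0,"tz":0,"twist":0},
    {"tx":0,"ty":0,"tz":0,"twist":0},
    {"tx":0,"ty":0,"tz":0,"twist":0}
  ]
}}

```text
t: 16.6
tool_pos: [0.4492, 0.2817, 0.0844]
tcp_rot: [1.0, 0.0, 0.0, -0.0]
ft_force: [-0.3, -0.3, -0.2]
finger_gap: 0.306
finger_force: 24.6
```

```bash
python3 - <<'E'
from h import *
o=get_obs(); im=snapshot("wrist")[:,:,::-1]; cv2.imwrite("pics/w6.png",im); print(o["tool_pos"],o["tcp_rot"].round(4))
C=cam("wrist",o); print("nest",proj((.449,.282,.021),C), proj((.449+.027,.282,.021),C))
E
```

```text
[0.44923265 0.2816851  0.08443804] [ 1.e+00  1.e-04  1.e-04 -0.e+00]
nest (np.float64(317.64352189290145), np.float64(267.46907556902073)) (np.float64(317.63311472075804), np.float64(215.42172074734262))
```

View pics/w6.png

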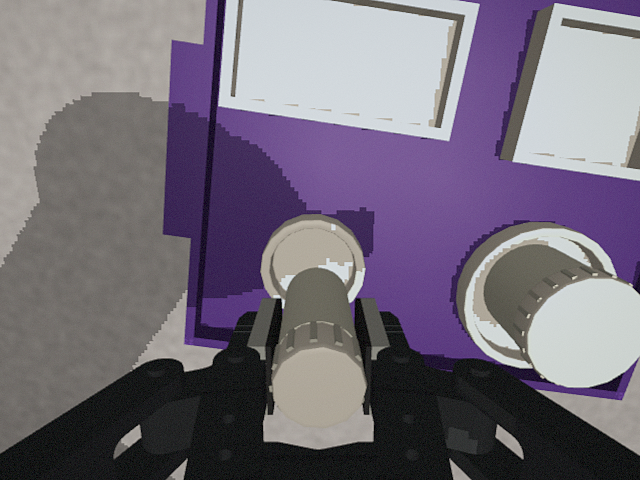

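Wrist view: the vial is over the small nest, whose rim spans columns 261–365 against tool column 318, so I shift 2 mm to the left. The jar stands upright in its nest.

Request:
{"method": "play_rows", "body": {
  "moves": [
    {"tx":0,"ty":-2,"tz":8,"twist":0},
    {"tx":0,"ty":0,"tz":16,"twist":0},
    {"tx":0,"ty":0,"tz":14,"twist":0},
    {"tx":0,"ty":0,"tz":8,"twist":0},
    {"tx":0,"ty":0,"tz":3,"twist":0}
  ]
}}

```text
t: 17.27
tool_pos: [0.449, 0.2833, 0.0345]
tcp_rot: [1.0, 0.0, -0.0, 0.001]
ft_force: [-1.8, -1.5, 5.5]
finger_gap: 0.303
finger_force: 24.5
```

Request:
{"method": "play_rows", "body": {
  "moves": [
    {"tx":0,"ty":0,"tz":0,"twist":0},
    {"tx":0,"ty":0,"tz":1,"twist":0},
    {"tx":0,"ty":0,"tz":1,"twist":0},
    {"tx":0,"ty":0,"tz":0,"twist":0},
    {"tx":0,"ty":0,"tz":0,"twist":0}
  ]
}}

```text
t: 17.9
tool_pos: [0.4497, 0.284, 0.0346]
tcp_rot: [1.0, 0.0, 0.001, -0.0]
ft_force: [-2.4, -0.3, 5.6]
finger_gap: 0.307
finger_force: 24.7
```

Request:
{"method": "play_rows", "body": {
  "moves": [
    {"tx":0,"ty":0,"tz":-2,"twist":0},
    {"tx":0,"ty":0,"tz":0,"twist":0},
    {"tx":0,"ty":0,"tz":0,"twist":0},
    {"tx":0,"ty":0,"tz":0,"twist":0},
    {"tx":0,"ty":0,"tz":0,"twist":0}
  ],
  "hand": 0.65
}}

```text
t: 18.52
tool_pos: [0.4492, 0.2835, 0.0352]
tcp_rot: [1.0, -0.0, -0.0, 0.0]
ft_force: [-0.4, 1.0, 0.2]
finger_gap: 0.651
finger_force: 0.0
```

Request:
{"method": "play_rows", "body": {
  "moves": [
    {"tx":0,"ty":0,"tz":-10,"twist":0},
    {"tx":0,"ty":0,"tz":-35,"twist":0},
    {"tx":0,"ty":0,"tz":-50,"twist":0},
    {"tx":0,"ty":0,"tz":-50,"twist":0},
    {"tx":5,"ty":20,"tz":-50,"twist":0}
  ]
}}

```text
t: 19.15
tool_pos: [0.454, 0.2638, 0.2327]
tcp_rot: [1.0, 0.001, 0.0, -0.0]
ft_force: [0.7, 0.6, -0.7]
finger_gap: 0.65
finger_force: 0.0
```

```bash
python3 - <<'E'
from h import *
o=get_obs(); im=snapshot("wrist")[:,:,::-1]; cv2.imwrite("pics/w7.png",im); C=cam("wrist",o); print(o["tool_pos"],o["finger_gap"])
for n,p in dict(jar=(.4315,.1655,.063),vial=(.449,.283,.075)).items(): print(n,np.round(proj(p,C)))
E
```

```text
[0.45395282 0.26378935 0.2326559 ] 0.6502350551886013
jar [447. 249.]
vial [292. 231.]
```

Request:
{"method": "play_rows", "body": {
  "moves": [
    {"tx":20,"ty":48,"tz":0,"twist":7},
    {"tx":27,"ty":49,"tz":0,"twist":7},
    {"tx":33,"ty":45,"tz":0,"twist":7},
    {"tx":39,"ty":41,"tz":0,"twist":7},
    {"tx":43,"ty":36,"tz":0,"twist":6.5}
  ],
  "hand": 0.85
}}

```text
t: 19.82
tool_pos: [0.5595, 0.006, 0.2311]
tcp_rot: [0.954, -0.298, 0.001, -0.0]
ft_force: [0.4, -0.1, 0.7]
finger_gap: 0.851
finger_force: 0.0
```

```bash
python3 - <<'E'
from h import *
o=get_obs(); R=Rn.from_quat(o["tcp_rot"]).as_matrix(); print(o["tool_pos"],np.degrees(np.arctan2(R[1,0],R[0,0])))
t=np.array([.603,-.080,.235])-o["tool_pos"]; print("tool mm",(R.T@t*1000).round(1))
E
```

```text
[0.55945734 0.00601232 0.23112494] -34.71286673140398
tool mm [84.8 45.9 -3.8]
```

View pics/w7.png

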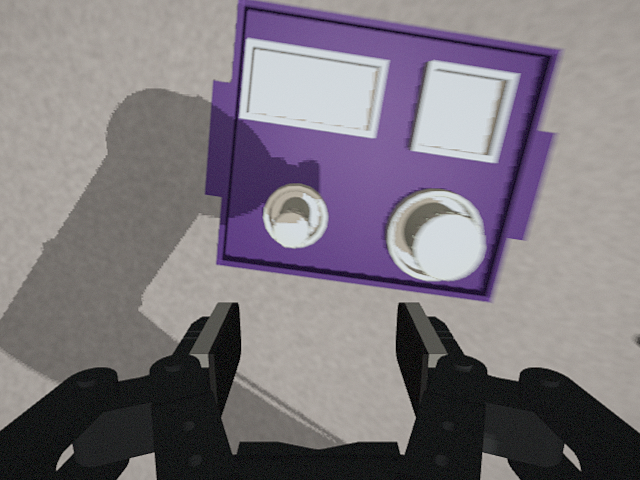

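Wrist view: jar lid at (449,246) and vial cap at (291,231), both upright in their nests. Next is the bottle.

Request:
{"method": "play_rows", "body": {
  "moves": [
    {"tx":42,"ty":23,"tz":0,"twist":0},
    {"tx":43,"ty":23,"tz":0,"twist":0},
    {"tx":0,"ty":0,"tz":0,"twist":0},
    {"tx":0,"ty":0,"tz":0,"twist":0},
    {"tx":0,"ty":0,"tz":0,"twist":0}
  ]
}}

```text
t: 20.45
tool_pos: [0.6028, -0.0773, 0.2309]
tcp_rot: [0.955, -0.296, 0.0, -0.0]
ft_force: [-0.7, 0.1, 0.4]
finger_gap: 0.849
finger_force: 0.0
```

```bash
python3 - <<'E'
from h import *
o=get_obs(); im=snapshot("wrist")[:,:,::-1]; cv2.imwrite("pics/w8.png",im); C=cam("wrist",o); print(o["tool_pos"])
E
```

```text
[ 0.6028182  -0.07732388  0.23091523]
```

View pics/w8.png

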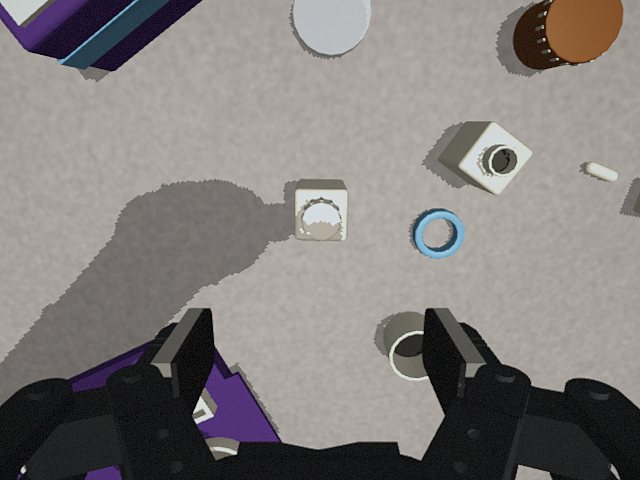

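```bash
python3 - <<'E'
from h import *
o=get_obs(); C=cam("wrist",o); im=cv2.imread("pics/w8.png"); R=Rn.from_quat(o["tcp_rot"]).as_matrix()
g=cv2.cvtColor(im,cv2.COLOR_BGR2GRAY); m=(g>200).astype(np.uint8); m[:170]=0; m[250:]=0; m[:,:280]=0; m[:,360:]=0
ys,xs=np.where(m); w=ray(np.c_[xs,ys],.06,C); r=cv2.minAreaRect((w*1000).astype(np.float32)); print(np.round(r[0],1),np.round(r[1],1),r[2])
cap=ray((321,219),.08,C)[0]; print("cap",cap)
for c in (np.array(r[0])/1000,cap): print((R.T@np.r_[c-o["tool_pos"][:2],0]*1000).round(1))
E
```

```text
[605.  -80.3] [37.3 37.3] 55.59114074707031
cap [ 0.60620747 -0.08097169]
[3.5 1.3 0. ]
[4.9 1.2 0. ]
```

Request:
{"method": "play_rows", "body": {
  "moves": [
    {"tx":4,"ty":1,"tz":50,"twist":0},
    {"tx":0,"ty":0,"tz":55,"twist":0},
    {"tx":0,"ty":0,"tz":50,"twist":0},
    {"tx":0,"ty":0,"tz":35,"twist":0},
    {"tx":0,"ty":0,"tz":15,"twist":0}
  ]
}}

```text
t: 21.12
tool_pos: [0.6045, -0.0806, 0.0234]
tcp_rot: [0.955, -0.296, -0.001, 0.001]
ft_force: [0.6, 0.6, 0.3]
finger_gap: 0.85
finger_force: 0.0
```

Request:
{"method": "play_rows", "body": {
  "moves": [
    {"tx":0,"ty":0,"tz":0,"twist":0},
    {"tx":0,"ty":0,"tz":0,"twist":0},
    {"tx":0,"ty":0,"tz":0,"twist":0},
    {"tx":0,"ty":0,"tz":0,"twist":0},
    {"tx":0,"ty":0,"tz":0,"twist":0}
  ],
  "hand": 0.2,
  "newtons": 30
}}

```text
t: 21.75
tool_pos: [0.6071, -0.0812, 0.0277]
tcp_rot: [0.955, -0.296, 0.002, -0.001]
ft_force: [-0.2, 1.8, 6.8]
finger_gap: 0.464
finger_force: 31.7
```

Request:
{"method": "play_rows", "body": {
  "moves": [
    {"tx":0,"ty":0,"tz":-8,"twist":0},
    {"tx":0,"ty":0,"tz":-22,"twist":0},
    {"tx":0,"ty":0,"tz":-30,"twist":0},
    {"tx":0,"ty":0,"tz":-25,"twist":0},
    {"tx":0,"ty":0,"tz":-15,"twist":0}
  ]
}}

```text
t: 22.38
tool_pos: [0.6059, -0.0814, 0.1269]
tcp_rot: [0.955, -0.297, 0.001, -0.0]
ft_force: [0.2, 0.5, -1.0]
finger_gap: 0.464
finger_force: 30.9
```

Request:
{"method": "play_rows", "body": {
  "moves": [
    {"tx":0,"ty":0,"tz":0,"twist":-5},
    {"tx":0,"ty":0,"tz":0,"twist":-8},
    {"tx":0,"ty":0,"tz":0,"twist":-8},
    {"tx":0,"ty":0,"tz":0,"twist":-5},
    {"tx":0,"ty":0,"tz":0,"twist":0}
  ]
}}

```text
t: 23.0
tool_pos: [0.6054, -0.0813, 0.1247]
tcp_rot: [0.997, -0.075, -0.001, 0.0]
ft_force: [-0.8, 0.1, -0.7]
finger_gap: 0.465
finger_force: 30.9
```

```bash
python3 - <<'E'
from h import *
o=get_obs(); R=Rn.from_quat(o["tcp_rot"]).as_matrix(); print(o["tool_pos"],np.degrees(np.arctan2(R[1,0],R[0,0])))
t=np.array([.533,.149,o["tool_pos"][2]])-o["tool_pos"]; print("tool mm",(R.T@t*1000).round(1))
E
```

```text
[ 0.60535032 -0.08132454  0.12474535] -8.554476517191654
tool mm [-1.058e+02 -2.170e+02  1.000e-01]
```

Request:
{"method": "play_rows", "body": {
  "moves": [
    {"tx":-10,"ty":-20,"tz":0,"twist":0},
    {"tx":-22,"ty":-45,"tz":0,"twist":0},
    {"tx":-27,"ty":-55,"tz":0,"twist":0},
    {"tx":-27,"ty":-55,"tz":0,"twist":0},
    {"tx":-14,"ty":-30,"tz":0,"twist":0}
  ]
}}

```text
t: 23.62
tool_pos: [0.5359, 0.1386, 0.1252]
tcp_rot: [0.997, -0.074, -0.0, -0.0]
ft_force: [0.6, 0.4, -0.3]
finger_gap: 0.466
finger_force: 30.9
```

Request:
{"method": "play_rows", "body": {
  "moves": [
    {"tx":-6,"ty":-12,"tz":0,"twist":0},
    {"tx":0,"ty":0,"tz":10,"twist":0},
    {"tx":0,"ty":0,"tz":20,"twist":0},
    {"tx":0,"ty":0,"tz":10,"twist":0},
    {"tx":0,"ty":0,"tz":0,"twist":0}
  ]
}}

```text
t: 24.25
tool_pos: [0.5324, 0.1478, 0.0836]
tcp_rot: [0.997, -0.075, -0.001, 0.001]
ft_force: [-0.6, 0.1, -0.9]
finger_gap: 0.461
finger_force: 30.9
```

Request:
{"method": "play_rows", "body": {
  "moves": [
    {"tx":0,"ty":0,"tz":0,"twist":0},
    {"tx":0,"ty":0,"tz":0,"twist":0},
    {"tx":0,"ty":0,"tz":0,"twist":0},
    {"tx":0,"ty":0,"tz":0,"twist":0},
    {"tx":0,"ty":0,"tz":0,"twist":0}
  ]
}}

```text
t: 24.88
tool_pos: [0.5329, 0.149, 0.0854]
tcp_rot: [0.997, -0.074, 0.0, 0.0]
ft_force: [0.2, 0.2, -1.7]
finger_gap: 0.463
finger_force: 30.9
```

```bash
python3 - <<'E'
from h import *
o=get_obs(); im=snapshot("wrist")[:,:,::-1]; cv2.imwrite("pics/w9.png",im); C=cam("wrist",o); print(o["tool_pos"])
a=np.radians(-8.3); ex=np.array([np.cos(a),np.sin(a)]); ey=np.array([-ex[1],ex[0]])
for i,j in [(1,1),(1,-1),(-1,1),(-1,-1)]:
    print(i,j,np.round(proj(np.r_[np.array([.533,.149])+.034*(i*ex+j*ey),.021],C)))
E
```

```text
[0.53293543 0.14900114 0.08538264]
1 1 [249. 201.]
1 -1 [388. 200.]
-1 1 [255. 327.]
-1 -1 [383. 327.]
```

View pics/w9.png

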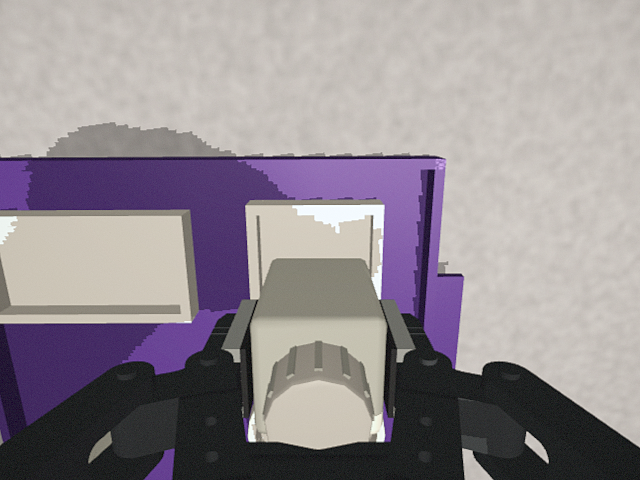

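The nest's far edge is at columns 246–384, row 201. That is 1.5 mm left of the tool and square to it, so I set down.

Request:
{"method": "play_rows", "body": {
  "moves": [
    {"tx":0,"ty":-1.5,"tz":8,"twist":0},
    {"tx":0,"ty":0,"tz":16,"twist":0},
    {"tx":0,"ty":0,"tz":12,"twist":0},
    {"tx":0,"ty":0,"tz":7,"twist":0},
    {"tx":0,"ty":0,"tz":3,"twist":0}
  ]
}}

```text
t: 25.55
tool_pos: [0.533, 0.1502, 0.0386]
tcp_rot: [0.997, -0.074, -0.0, 0.0]
ft_force: [0.6, 0.2, -0.6]
finger_gap: 0.462
finger_force: 30.9
```

Request:
{"method": "play_rows", "body": {
  "moves": [
    {"tx":0,"ty":0,"tz":1,"twist":0},
    {"tx":0,"ty":0,"tz":0,"twist":0},
    {"tx":0,"ty":0,"tz":1,"twist":0},
    {"tx":0,"ty":0,"tz":0,"twist":0},
    {"tx":0,"ty":0,"tz":1,"twist":0}
  ]
}}

```text
t: 26.18
tool_pos: [0.5333, 0.1505, 0.0367]
tcp_rot: [0.997, -0.074, 0.0, -0.0]
ft_force: [-0.4, -0.5, 2.8]
finger_gap: 0.462
finger_force: 31.3
```

Request:
{"method": "play_rows", "body": {
  "moves": [
    {"tx":0,"ty":0,"tz":0,"twist":0},
    {"tx":0,"ty":0,"tz":0,"twist":0},
    {"tx":0,"ty":0,"tz":0,"twist":0},
    {"tx":0,"ty":0,"tz":0,"twist":0},
    {"tx":0,"ty":0,"tz":0,"twist":0}
  ],
  "hand": 0.75
}}

```text
t: 26.8
tool_pos: [0.5332, 0.1504, 0.0363]
tcp_rot: [0.997, -0.074, 0.0, 0.0]
ft_force: [0.5, 0.4, -0.2]
finger_gap: 0.746
finger_force: 0.0
```

Request:
{"method": "play_rows", "body": {
  "moves": [
    {"tx":0,"ty":0,"tz":-10,"twist":0},
    {"tx":0,"ty":0,"tz":-35,"twist":0},
    {"tx":0,"ty":0,"tz":-50,"twist":0},
    {"tx":0,"ty":0,"tz":-50,"twist":0},
    {"tx":0,"ty":0,"tz":-50,"twist":0}
  ]
}}

```text
t: 27.42
tool_pos: [0.533, 0.1502, 0.234]
tcp_rot: [0.997, -0.074, 0.001, -0.0]
ft_force: [1.4, 1.6, 0.1]
finger_gap: 0.748
finger_force: 0.0
```

```bash
python3 - <<'E'
from h import *
o=get_obs(); im=snapshot("wrist")[:,:,::-1]; cv2.imwrite("pics/w10.png",im); C=cam("wrist",o); print(o["tool_pos"],o["finger_gap"])
c=ray((320,1),.089,C); print("bottle cap px",proj((.533,.150,.089),C))
yaw=-8.5; p=o["tool_pos"][:2]; d=(np.array([.424,-.344])-p)/10*1000
for i in range(12):
    R=Rn.from_euler("z",yaw,degrees=True).as_matrix()@np.diag([1,-1,-1])
    print(i,(R.T@np.r_[d,0])[:2].round() if i<10 else 0); yaw-=10.6
print(yaw)
E
```

```text
[0.53300355 0.15023889 0.23397423] 0.7477903779664375
bottle cap px (np.float64(318.89365651143066), np.float64(228.27643186416103))
0 [-3. 50.]
1 [ 6. 50.]
2 [15. 48.]
3 [24. 45.]
4 [31. 40.]
5 [38. 33.]
6 [44. 26.]
7 [48. 17.]
8 [50.  8.]
9 [51. -1.]
10 0
11 0
-135.7
```

View pics/w10.png

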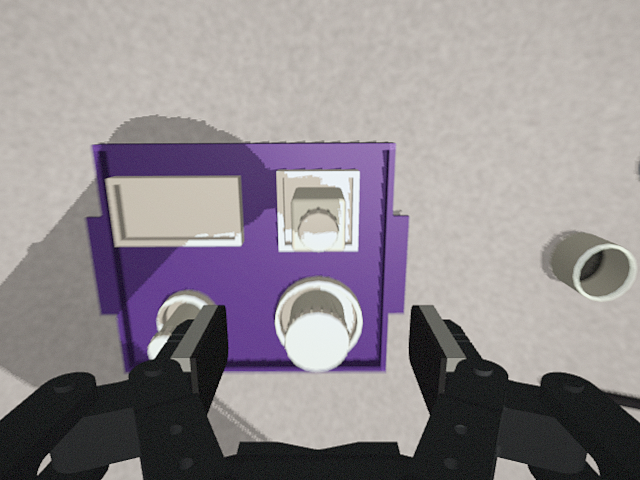

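Wrist view: the bottle cap is at (318,229), so the bottle stands square in its nest. The picture allowance is now used, so I measure the slide box numerically.

Request:
{"method": "play_rows", "body": {
  "moves": [
    {"tx":-3,"ty":50,"tz":0,"twist":10.6},
    {"tx":6,"ty":50,"tz":0,"twist":10.6},
    {"tx":15,"ty":48,"tz":0,"twist":10.6},
    {"tx":24,"ty":45,"tz":0,"twist":10.6},
    {"tx":31,"ty":40,"tz":0,"twist":10.6}
  ]
}}

```text
t: 28.1
tool_pos: [0.4785, -0.0976, 0.2322]
tcp_rot: [0.858, -0.514, 0.001, -0.0]
ft_force: [1.6, 0.2, 0.5]
finger_gap: 0.745
finger_force: 0.0
```

Request:
{"method": "play_rows", "body": {
  "moves": [
    {"tx":38,"ty":33,"tz":0,"twist":10.6},
    {"tx":44,"ty":26,"tz":0,"twist":10.6},
    {"tx":48,"ty":17,"tz":0,"twist":10.6},
    {"tx":50,"ty":8,"tz":0,"twist":10.6},
    {"tx":51,"ty":-1,"tz":0,"twist":10.6}
  ]
}}

```text
t: 28.72
tool_pos: [0.4234, -0.3457, 0.2321]
tcp_rot: [-0.538, 0.843, -0.001, 0.0]
ft_force: [-0.3, 0.2, 0.5]
finger_gap: 0.747
finger_force: 0.0
```

Request:
{"method": "play_rows", "body": {
  "moves": [
    {"tx":0,"ty":0,"tz":0,"twist":10.6},
    {"tx":0,"ty":0,"tz":0,"twist":10.6},
    {"tx":0,"ty":0,"tz":0,"twist":0},
    {"tx":0,"ty":0,"tz":0,"twist":0},
    {"tx":0,"ty":0,"tz":0,"twist":0}
  ]
}}

```text
t: 29.35
tool_pos: [0.4242, -0.3438, 0.2316]
tcp_rot: [-0.378, 0.926, -0.0, 0.0]
ft_force: [0.6, 0.6, 0.3]
finger_gap: 0.752
finger_force: 0.0
```

```bash
cat > box.py <<'E'
from h import *
o=get_obs(); R=Rn.from_quat(o["tcp_rot"]).as_matrix(); C=cam("wrist",o); im=snapshot("wrist")[:,:,::-1].copy(); cv2.imwrite("pics/box.png",im)
print(o["tool_pos"],"yaw",np.degrees(np.arctan2(R[1,0],R[0,0])))
c0=proj((.424,-.344,.048),C); print("pred",np.round(c0))
hsv=cv2.cvtColor(im,cv2.COLOR_BGR2HSV)
x,y=map(int,c0); print("hsv near",hsv[y+12,x+12],hsv[y-12,x-12],hsv[5,5])
for thr in (190,200,210):
    m=((hsv[...,2]>thr)&(hsv[...,1]<40)).astype(np.uint8); n,l,s,_=cv2.connectedComponentsWithStats(m,connectivity=4)
    L=l[y+12,x+12]
    if L==0: continue
    ys,xs=np.where(l==L); w=ray(np.c_[xs,ys],.048,C); r=cv2.minAreaRect((w*1000).astype(np.float32))
    print(thr,s[L],np.round(r[0],1),np.round(r[1],1),round(r[2],1),"tool mm",(R.T@np.r_[np.array(r[0])/1000-o["tool_pos"][:2],0]*1000).round(1))
E
python3 box.py
```

```text
[ 0.42415591 -0.3438295   0.23155261] yaw -135.56100866178895
pred [319. 213.]
hsv near [ 60   6 217] [ 90   8 215] [ 11  19 150]
190 [ 301  161   41   99 3719] [ 422.4 -343.6] [77.3 30.5] 44.4 tool mm [ 1.1  1.3 -0. ]
200 [ 301  161   41   99 3652] [ 422.4 -343.6] [77.3 30.2] 44.4 tool mm [ 1.1  1.4 -0. ]
210 [ 302  162   39   97 3549] [ 422.2 -343.6] [75.9 29.7] 43.8 tool mm [ 1.2  1.5 -0. ]
```

Request:
{"method": "play_rows", "body": {
  "moves": [
    {"tx":1,"ty":1,"tz":50,"twist":0},
    {"tx":0,"ty":0,"tz":55,"twist":0},
    {"tx":0,"ty":0,"tz":53,"twist":0},
    {"tx":0,"ty":0,"tz":38,"twist":0},
    {"tx":0,"ty":0,"tz":15,"twist":0}
  ]
}}

```text
t: 30.02
tool_pos: [0.4214, -0.3433, 0.018]
tcp_rot: [-0.377, 0.926, 0.001, -0.001]
ft_force: [-0.2, 0.1, -0.4]
finger_gap: 0.753
finger_force: 0.0
```

Request:
{"method": "play_rows", "body": {
  "moves": [
    {"tx":0,"ty":0,"tz":0,"twist":0},
    {"tx":0,"ty":0,"tz":0,"twist":0},
    {"tx":0,"ty":0,"tz":0,"twist":0},
    {"tx":0,"ty":0,"tz":0,"twist":0},
    {"tx":0,"ty":0,"tz":0,"twist":0}
  ],
  "hand": 0.1,
  "newtons": 30
}}

```text
t: 30.65
tool_pos: [0.4239, -0.3446, 0.0225]
tcp_rot: [-0.377, 0.926, -0.001, 0.001]
ft_force: [0.3, 1.0, 6.6]
finger_gap: 0.367
finger_force: 31.0
```

Request:
{"method": "play_rows", "body": {
  "moves": [
    {"tx":0,"ty":0,"tz":-8,"twist":0},
    {"tx":0,"ty":0,"tz":-22,"twist":0},
    {"tx":0,"ty":0,"tz":-35,"twist":0},
    {"tx":0,"ty":0,"tz":-40,"twist":0},
    {"tx":0,"ty":0,"tz":-25,"twist":0}
  ]
}}

```text
t: 31.28
tool_pos: [0.4229, -0.3443, 0.1529]
tcp_rot: [-0.377, 0.926, -0.001, 0.001]
ft_force: [-0.4, -0.3, -0.4]
finger_gap: 0.368
finger_force: 30.1
```

```bash
python3 - <<'E'
from h import *
o=get_obs(); R=Rn.from_quat(o["tcp_rot"]).as_matrix(); yaw=np.degrees(np.arctan2(R[1,0],R[0,0])); print(o["tool_pos"],yaw,o["finger_gap"])
# 15 rows, world shift profile, twist in rows 0-4
f=np.array([20,35,45,50,50,50,50,50,50,50,50,45,35,22,10]); D=(np.array([.550,.268])-o["tool_pos"][:2])*1000; print(np.hypot(*D)); f=f/f.sum()
for i in range(15):
    Q=Rn.from_euler("z",yaw,degrees=True).as_matrix()@np.diag([1,-1,-1])
    print(i,(Q.T@np.r_[D*f[i],0])[:2].round(),end=" ")
    if 0<i<6: yaw+=7.4
print(yaw)
E
```

```text
[ 0.42289532 -0.34427337  0.15294855] -135.70296047805925 0.3676564924206169
625.3273378301689
0 [-17.  11.] 1 [-30.  20.] 2 [-41.  21.] 3 [-48.  17.] 4 [-50.  10.] 5 [-51.   4.] 6 [-51.  -3.] 7 [-51.  -3.] 8 [-51.  -3.] 9 [-51.  -3.] 10 [-51.  -3.] 11 [-46.  -2.] 12 [-36.  -2.] 13 [-22.  -1.] 14 [-10.  -1.] -98.70296047805923
```

Request:
{"method": "play_rows", "body": {
  "moves": [
    {"tx":-17,"ty":11,"tz":0,"twist":0},
    {"tx":-30,"ty":20,"tz":0,"twist":-7.4},
    {"tx":-41,"ty":21,"tz":0,"twist":-7.4},
    {"tx":-48,"ty":17,"tz":0,"twist":-7.4},
    {"tx":-50,"ty":10,"tz":0,"twist":-7.4}
  ]
}}

```text
t: 31.9
tool_pos: [0.4643, -0.1426, 0.1506]
tcp_rot: [-0.603, 0.798, -0.0, 0.0]
ft_force: [0.8, -0.5, -0.8]
finger_gap: 0.369
finger_force: 30.1
```

Request:
{"method": "play_rows", "body": {
  "moves": [
    {"tx":-51,"ty":4,"tz":0,"twist":-7.4},
    {"tx":-51,"ty":-3,"tz":0,"twist":0},
    {"tx":-51,"ty":-3,"tz":0,"twist":0},
    {"tx":-51,"ty":-3,"tz":0,"twist":0},
    {"tx":-51,"ty":-3,"tz":0,"twist":0}
  ]
}}

```text
t: 32.52
tool_pos: [0.5173, 0.1076, 0.1507]
tcp_rot: [-0.652, 0.759, -0.0, 0.0]
ft_force: [0.4, -1.0, -1.2]
finger_gap: 0.37
finger_force: 30.1
```

Request:
{"method": "play_rows", "body": {
  "moves": [
    {"tx":-51,"ty":-3,"tz":0,"twist":0},
    {"tx":-46,"ty":-2,"tz":0,"twist":0},
    {"tx":-36,"ty":-2,"tz":0,"twist":0},
    {"tx":-22,"ty":-1,"tz":0,"twist":0},
    {"tx":-10,"ty":-1,"tz":0,"twist":0}
  ]
}}

```text
t: 33.15
tool_pos: [0.5512, 0.2682, 0.1501]
tcp_rot: [-0.652, 0.759, -0.0, -0.0]
ft_force: [-0.4, -0.8, -0.7]
finger_gap: 0.369
finger_force: 30.1
```

Request:
{"method": "play_rows", "body": {
  "moves": [
    {"tx":0,"ty":0,"tz":0,"twist":0},
    {"tx":0,"ty":0,"tz":0,"twist":0},
    {"tx":0,"ty":0,"tz":0,"twist":0},
    {"tx":0,"ty":0,"tz":0,"twist":0},
    {"tx":0,"ty":0,"tz":0,"twist":0}
  ]
}}

```text
t: 33.78
tool_pos: [0.5513, 0.2674, 0.1504]
tcp_rot: [-0.651, 0.759, -0.0, 0.0]
ft_force: [-0.5, 0.4, -1.3]
finger_gap: 0.37
finger_force: 30.1
```

```bash
python3 - <<'E'
from h import *
o=get_obs(); R=Rn.from_quat(o["tcp_rot"]).as_matrix(); print(o["tool_pos"],np.degrees(np.arctan2(R[1,0],R[0,0])),o["finger_gap"])
print((R.T@np.r_[np.array([.550,.268])-o["tool_pos"][:2],0]*1000).round(1))
C=cam("wrist",o); im=snapshot("wrist")[:,:,::-1].copy(); cv2.imwrite("pics/b2.png",im)
hsv=cv2.cvtColor(im,cv2.COLOR_BGR2HSV)
pur=((hsv[...,0]>120)&(hsv[...,0]<150)&(hsv[...,1]>90)).astype(np.uint8)
# nest edge toward camera side (tool +x): near short wall; scan rows along col for purple->white change
e=R[:2,0]; f=R[:2,1]; c=np.array([.550,.268])
for i,j in [(1,1),(1,-1),(-1,1)]: print("corner pred",np.round(proj(np.r_[c+.054*i*e+.029*j*f,.021],C)))
for col in (280,300,320,340,360):
    k=pur[:,col]; d=np.where(np.diff(k.astype(int))!=0)[0]; print(col,d[:10])
for row in (215,222,230,240):
    k=pur[row]; d=np.where(np.diff(k.astype(int))!=0)[0]; print("row",row,d[:14])
E
```

```text
[0.55128649 0.26742935 0.15043325] -98.71376807538839 0.36977060759944547
[-0.4  1.4 -0. ]
corner pred [369. 148.]
corner pred [276. 148.]
corner pred [364. 308.]
280 [ 98 148 442 443 458 459 467 468]
300 [ 97 148 453 454]
320 [ 97 148 460 461]
340 [ 97 148 460 461 474 475]
360 [ 97 148 451 452]
row 215 [239 272 370 437 519 561]
row 222 [240 264 371 435 520 559]
row 230 [240 264 371 433 521 558]
row 240 [241 262 373 435 531 557]
```

Request:
{"method": "play_rows", "body": {
  "moves": [
    {"tx":0,"ty":1,"tz":10,"twist":0},
    {"tx":0,"ty":0,"tz":22,"twist":0},
    {"tx":0,"ty":0,"tz":25,"twist":0},
    {"tx":0,"ty":0,"tz":20,"twist":0},
    {"tx":0,"ty":0,"tz":10,"twist":0}
  ]
}}

```text
t: 34.45
tool_pos: [0.5497, 0.2674, 0.0615]
tcp_rot: [-0.651, 0.759, -0.0, -0.001]
ft_force: [-1.0, 0.8, -0.6]
finger_gap: 0.364
finger_force: 30.1
```

Request:
{"method": "play_rows", "body": {
  "moves": [
    {"tx":0,"ty":0,"tz":10,"twist":0},
    {"tx":0,"ty":0,"tz":10,"twist":0},
    {"tx":0,"ty":0,"tz":6,"twist":0},
    {"tx":0,"ty":0,"tz":3,"twist":0},
    {"tx":0,"ty":0,"tz":1,"twist":0}
  ]
}}

```text
t: 35.08
tool_pos: [0.5504, 0.2678, 0.0334]
tcp_rot: [-0.651, 0.759, -0.0, 0.0]
ft_force: [-0.2, -0.8, -0.5]
finger_gap: 0.369
finger_force: 30.1
```

Request:
{"method": "play_rows", "body": {
  "moves": [
    {"tx":0,"ty":0,"tz":0,"twist":0},
    {"tx":0,"ty":0,"tz":1,"twist":0},
    {"tx":0,"ty":0,"tz":0,"twist":0},
    {"tx":0,"ty":0,"tz":1,"twist":0},
    {"tx":0,"ty":0,"tz":0,"twist":0}
  ]
}}

```text
t: 35.7
tool_pos: [0.5504, 0.2679, 0.0316]
tcp_rot: [-0.651, 0.759, -0.0, 0.0]
ft_force: [-0.2, -0.3, 1.0]
finger_gap: 0.372
finger_force: 30.2
```

Request:
{"method": "play_rows", "body": {
  "moves": [
    {"tx":0,"ty":0,"tz":1,"twist":0},
    {"tx":0,"ty":0,"tz":0,"twist":0},
    {"tx":0,"ty":0,"tz":0,"twist":0},
    {"tx":0,"ty":0,"tz":0,"twist":0},
    {"tx":0,"ty":0,"tz":0,"twist":0}
  ]
}}

```text
t: 36.33
tool_pos: [0.5505, 0.2679, 0.0316]
tcp_rot: [-0.652, 0.759, -0.0, 0.0]
ft_force: [-3.2, -0.9, 5.4]
finger_gap: 0.367
finger_force: 30.9
```

Request:
{"method": "play_rows", "body": {
  "moves": [
    {"tx":0,"ty":0,"tz":-1,"twist":0},
    {"tx":0,"ty":0,"tz":0,"twist":0},
    {"tx":0,"ty":0,"tz":0,"twist":0},
    {"tx":0,"ty":0,"tz":0,"twist":0},
    {"tx":0,"ty":0,"tz":0,"twist":0}
  ],
  "hand": 0.65
}}

```text
t: 36.95
tool_pos: [0.5503, 0.2678, 0.0312]
tcp_rot: [-0.651, 0.759, -0.0, -0.0]
ft_force: [0.0, 0.2, -0.0]
finger_gap: 0.651
finger_force: 0.0
```

Request:
{"method": "play_rows", "body": {
  "moves": [
    {"tx":0,"ty":0,"tz":-10,"twist":0},
    {"tx":0,"ty":0,"tz":-35,"twist":0},
    {"tx":0,"ty":0,"tz":-50,"twist":0},
    {"tx":0,"ty":0,"tz":-50,"twist":0},
    {"tx":0,"ty":0,"tz":-50,"twist":0}
  ]
}}

```text
t: 37.58
tool_pos: [0.5502, 0.2676, 0.229]
tcp_rot: [-0.651, 0.759, -0.0, 0.001]
ft_force: [0.4, 0.3, 0.2]
finger_gap: 0.647
finger_force: 0.0
```

Request:
{"method": "play_rows", "body": {
  "moves": [
    {"tx":-40,"ty":0,"tz":0,"twist":0},
    {"tx":-40,"ty":0,"tz":0,"twist":0},
    {"tx":-40,"ty":0,"tz":0,"twist":0},
    {"tx":-20,"ty":0,"tz":0,"twist":0},
    {"tx":0,"ty":0,"tz":0,"twist":0}
  ]
}}

```text
t: 38.2
tool_pos: [0.5712, 0.4074, 0.2259]
tcp_rot: [-0.652, 0.758, -0.0, -0.0]
ft_force: [0.3, 0.6, 0.1]
finger_gap: 0.651
finger_force: 0.0
```

```bash
python3 - <<'E'
from h import *
o=get_obs(); C=cam("wrist",o); im=snapshot("wrist")[:,:,::-1].copy(); cv2.imwrite("pics/end.png",im); print(o["tool_pos"])
hsv=cv2.cvtColor(im,cv2.COLOR_BGR2HSV); m=((hsv[...,2]>150)&(hsv[...,1]<45)).astype(np.uint8)
p=proj((.5505,.268,.057),C); print("box top px",np.round(p))
x,y=map(int,p); g=cv2.cvtColor(im,cv2.COLOR_BGR2GRAY)
if 60<x<580 and 60<y<420:
    e=cv2.Canny(g,40,120); print("row profile",np.where(e[y+15,x-100:x+100])[0]+x-100,"col",np.where(e[max(0,y-140):y+140,x+15])[0]+max(0,y-140))
    for a,b in [(1,1),(1,-1),(-1,1),(-1,-1)]:
        R=Rn.from_euler("z",-8.5,degrees=True).as_matrix()[:2,:2]; print(np.round(proj(np.r_[np.array([.5505,.268])+R@[.016*a,.041*b],.057],C)))
# top view: both still-standing objects
T=cam("top"); t=snapshot("top")[:,:,::-1]; cv2.imwrite("pics/topend.png",t)
t0=cv2.imread("pics/top0.png")
for k,(u,v) in dict(openjar=(338,237),openbottle=(390,188)).items(): print(k,np.abs(t[v-14:v+14,u-14:u+14].astype(int)-t0[v-14:v+14,u-14:u+14]).mean().round(2))
E
```

```text
[0.57117779 0.40735716 0.22587128]
box top px [319.   7.]
openjar 6.85
openbottle 7.99
```

Request:
{"method": "play_rows", "body": {
  "moves": [
    {"tx":30,"ty":0,"tz":0,"twist":0},
    {"tx":30,"ty":0,"tz":0,"twist":0},
    {"tx":15,"ty":0,"tz":0,"twist":0},
    {"tx":0,"ty":0,"tz":0,"twist":0},
    {"tx":0,"ty":0,"tz":0,"twist":0}
  ]
}}

```text
t: 38.92
tool_pos: [0.5601, 0.3324, 0.2263]
tcp_rot: [-0.651, 0.759, 0.0, 0.0]
ft_force: [-0.1, -0.3, -1.2]
finger_gap: 0.65
finger_force: 0.0
```

```bash
python3 - <<'E'
from h import *
o=get_obs(); C=cam("wrist",o); im=snapshot("wrist")[:,:,::-1].copy(); cv2.imwrite("pics/end2.png",im)
print(o["tool_pos"]); p=proj((.5505,.268,.057),C); x,y=map(int,p); print("pred box top",p)
R=Rn.from_euler("z",-8.5,degrees=True).as_matrix()[:2,:2]
for z,h in ((.057,(.016,.041)),(.021,(.029,.054))):
    print(z,[tuple(int(v) for v in proj(np.r_[np.array([.5505,.268])+R@[h[0]*a,h[1]*b],z],C)) for a,b in [(1,1),(1,-1),(-1,1),(-1,-1)]])
g=cv2.GaussianBlur(cv2.cvtColor(im,cv2.COLOR_BGR2GRAY),(3,3),0); e=cv2.Canny(g,25,70)
for dy in (-30,25): print("row",y+dy,np.where(e[y+dy,x-90:x+90])[0]+x-90)
for dx in (-12,12): print("col",x+dx,np.where(e[max(0,y-130):y+150,x+dx])[0]+max(0,y-130))
# top view: sharp displacement of look-alikes by phase correlation
t=cv2.imread("pics/topend.png",0).astype(np.float32); t0=cv2.imread("pics/top0.png",0).astype(np.float32)
for k,(u,v) in dict(openjar=(338,237),openbottle=(390,188),brown=(427,172)).items():
    s=np.s_[v-20:v+20,u-20:u+20]; print(k,cv2.phaseCorrelate(t0[s],t[s]))
E
```

```text
[0.56012038 0.33240297 0.2263452 ]
pred box top (np.float64(319.5581386350405), np.float64(127.29598685162969))
0.057 [(297, 185), (295, 64), (341, 185), (343, 64)]
0.021 [(284, 195), (280, 51), (355, 194), (358, 51)]
row 97 [250 256 259 285 290 292 294 296 339 342 351 354 360]
row 152 [253 259 261 286 292 294 297 339 341 351 353 359]
col 307 [  1   7  12  16  54  61  64  67 185 188 191 197 202 208 249 250]
col 331 [  7  12  15  54  61  64  67 185 188 191 197 201 224 256]
openjar ((0.008048649550389086, -0.010557417168040928), 0.9818807615339756)
openbottle ((0.0022570620940456365, 0.020527036736556425), 0.9944717809557915)
brown ((0.11917597412102054, -0.0199961006990641), 0.9472799614071846)
```

The slide box's top edges fall where they should for a box flat on the nest floor (rows 64–185, columns 296–341). The look-alikes have not moved.

```bash
python3 -c "
from bench import *
print(sign_off())"
```

```text
the job is handed in; nothing more can be done
None
```

The jar, vial, bottle and slide box each stand upright in their matching nests, the open jar and open bottle were not moved, and the job was handed in at about 39 s; the verdict has not been reported.

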